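# Tip the wipes carton over and slide it into its holder

## Robot

A 7-joint arm with a two-finger parallel gripper is mounted at the origin on a cart in front of the work surface, level with it; the furniture and walls round the work are solid. World frame = base frame: x ahead of the robot, y to its left, z up, the work surface at z = 0. Lengths are in m, angles in rad, forces in N, time in s.
With the tool pointing down it reaches from about 0.35 to 0.9 m from the base axis. Payload 7.2 kg.
Tool frame: the origin (TCP) lies midway between the tips of the shut fingers; the grasp point (between the pads) lies 19 mm behind it (robot.pinch_z is the distance from the TCP to the grasp point, in m); z points along the fingers, y is the line along which they close (so a half turn about z gives the same grasp; the last joint's range is limited). The gripper opens to 88 mm and grips with 3 to 60 N. Pads are 20 mm wide; open, the fingers measure 115 mm over their backs; the gripper's body (75 mm by 178 mm) begins 61 mm behind the grasp point.
Start: joints at [-1.36, 0.411, -0.013, 1.596, 0.006, 1.134, -0.082], TCP at [0.172, 0.601, 0.223] pointing down, gripper open.
Joint ranges: [-2.95, 2.95], [-0.29, 1.99], [-1.47, 1.44], [0.14, 2.54], [-1.03, 4.17], [0.13, 1.85], [-2.86, 2.86]. Speed limits (rad/s): [2.39, 2.39, 3.01, 3.01, 3.14, 3.14, 3.14].

## Interface

Orientations are given as a unit quaternion [x, y, z, w].
In Python, from workcell import robot gives the robot as it stands.
- The arm moves only by the tool step_arm, never from a script. Its argument "increments" is a list of rows, each an object of numbers: "tx", "ty", "tz": the shift along the tool's x, y, z scaled (see below); "wx", "wy", "wz": the turn, a rotation vector about the tool's x, y, z scaled (see below). A call has 1 to 20 rows; each row shifts and turns the commanded pose from where the row before left it, along the tool's axes as they then stand; what a row does not reach is not made up. The controller multiplies each number of a shift by 0.02 m and each number of a turn by 0.08 rad. A row lasts 1/8 s, in which the tool goes at most 62.5 mm and 10.7 degrees, less where a joint would pass 70% of its speed; a pose out of reach is approached as far as the arm can. A call with a number of a shift or a turn outside -1 to 1 is refused whole. A call with a gripper value outside its range is refused whole. "hand" is the opening, from -1 (shut) to 1 (fully open), set as the call begins (left out, the last holds). The fingers move at their own pace and stop on an object; the grip force is fixed at half the most. Time passes only in rows, so rows that do not move let the fingers close. It gives the time, the measured TCP pose, the force, the opening and the grip force at its end, in the units of the state.
- robot.sense(): the state, without advancing time (a new reading comes with each control period).
- robot.read_camera(name): name is "scene" or "side" or "wrist"; returns a dict with "img" (400x640x3 uint8, red, green, blue), "range_z" (400x640 float32, m along the optical axis (not along the pixel's ray), 0 where there is no reading), "fx", "fy", "cx", "cy" (pixels), "R" (3x3) and "t" (3): a world point X has camera coordinates R X + t; the wrist camera has in their place "tool_from_camera" (4x4, takes a point from camera to tool coordinates, whose origin is the TCP and whose axes are the flange's). Camera axes: x right, y down, z forward; pixel columns grow to the right and rows downward; lengths in m; the calibration is good to about 2 mm. A picture is of the moment at which its call begins: read the wrist's pose just before it.
- robot.finish_job(): hands the job in; it is judged then, once.
The state is a dict: "clock": time; "joints": joint angles; "joint_vel": joint speeds; "effort": joint torques, N m; "eef_pos": TCP position; "tool_rot": TCP orientation; "wrist_force": force on the tool from outside, world axes, zero at the start; "torque": the same for the moment, N m; "finger_gap": finger opening in m; "gripper_force": force on a finger pad.
Only numpy, scipy, OpenCV 4.12 (cv2) and the standard library are available. Lean on these libraries where they do the work, as an engineer would, in place of code of your own. Each camera call takes 0.05 s, during which the arm holds its last target. There are 200 camera calls.

## Task

The wipes carton stands on its end a short way in front of its low steel holder. With the fingertips, push its upper part so that it tips over towards the holder and lies on its broad side on the bench, still short of the holder, then slide it along the bench and in until it is fully home against the holder's back wall. Only push it, never pick it up, and leave the jar, the beaker and the tape roll where they stand.

Things in the scene. Friction and masses are not known exactly. Their poses are not given: they have to be found in the camera images.
- wipes_carton: Closed rigid cardboard box, x 71, y 115, z 45 mm; about 0.12 kg. Origin: centre of a 71 x 115 face, the box reaching 45 mm from it along +z. Starts standing on its end: y up, origin face towards the holder, z level, away from it. Pushed above mid-height it tips about its lower holder-side edge and falls over past 21 degrees of lean; then origin face down, z up, y towards the holder.
- holder: Low fixed holder of bare sheet steel, no floor (the carton slides on the bench). Origin at bench level mid-bay; x points from the open mouth to the back wall. Walls 24 mm high, 83 mm apart inside, from the mouth (x = -37.5 mm) to the back wall's inner face (x = +37.5 mm). Flared lips widen the mouth to about 105 mm at x = -55 mm; screwed feet reach 61 mm either side of the middle.
- holder_home (a point): Point at bench level where the lying carton's origin is when it is fully home (20 mm towards the mouth from the holder's origin; the carton's near end is then 57.5 mm before this point and sticks 40 mm out of the mouth). Axes as the holder's. At the start the carton's origin is 180 to 225 mm before this point along x and within 12 mm of it sideways, turned up to 0.15 rad.
- spectrometer_foot (a point): Bench point below the middle of the fixed benchtop spectrometer, an obstacle left of the work: 330 mm deep along world x, 200 mm wide along world y, its body 126 mm tall, its press head at the front up to 265 mm. Pass in front of it or high above it. Tall bottles stand further left (up to 244 mm).
- jar: White wide plastic jar with ribbed screw cap, 49 mm across, 70 mm tall, loose; origin at the centre of its underside. Bystander.
- beaker: Small clear beaker, 52 mm across, 66 mm tall, loose; origin at the centre of its underside. Bystander.
- tape_roll: Roll of label tape lying flat, 54 mm across, 19 mm tall, loose; origin at the centre of its underside. Bystander.
Things that resemble listed ones, but are neither listed nor needed, are in the scene too. Leave any purple look-alike of the wipes_carton alone.

How it is judged:
By the outcome, as a careful person would: the job done as asked, in the order asked, and still so for the second after the job is handed in, with the robot touching nothing.
It also fails if it takes over 70 s, if anything falls off the work surface, if the arm or the gripper's body presses on something with over 40 N, if the wrist force passes 120 N, or if a joint passes its speed limit or range.

## Working session

There is one attempt and no reset: what is moved stays moved. The work goes in short steps, Python scripts to look and compute and a tool call to move; the robot and the scene stay as the last step left them, time stands still between calls to the robot, and variables do not carry over. Pictures are saved under pics/ and viewed, at most 10 in all, crops included, and the job is handed in when it is done.

Besides the shell and the picture viewer there is one more tool, called after "Emit:" in YAML: its name, and indented under it one key for each argument. step_arm: Moves the arm, as the interface text tells. Shifts and turns lie within -1 to 1; 1 stands for 0.02 m of shift or 0.08 rad of turn. Its arguments: {"type":"object","properties":{"increments":{"type":"array","items":{"type":"object","properties":{"tx":{"type":"number"},"ty":{"type":"number"},"tz":{"type":"number"},"wx":{"type":"number"},"wy":{"type":"number"},"wz":{"type":"number"}}}},"hand":{"type":"number"}},"required":["increments"]}

```bash
ls; mkdir -p pics; python3 - <<'E'
from workcell import robot
import cv2,numpy as np
s=robot.sense();print(s)
for n in("scene","side"):
    c=robot.read_camera(n);cv2.imwrite(f"pics/{n}0.png",c["img"][:,:,::-1]);np.savez(f"{n}0.npz",**c)
    print(n,c["fx"],c["cx"],c["cy"],c["R"],c["t"])
E
```

```text
pics
{'clock': 0.0, 'joints': array([-1.36020972,  0.41187777, -0.01274172,  1.59700985,  0.00560276,
        1.13426614, -0.08222334]), 'joint_vel': array([-6.74180567e-04, -1.45854118e-03, -1.09944062e-03,  2.77901540e-03,
        5.88936856e-04, -5.64561990e-04,  4.33306577e-05]), 'effort': array([ 2.09965065e-04, -5.87957525e+01,  6.41859155e-01, -2.91067046e+01,
       -5.37396851e-02,  1.84390013e-02,  1.33274157e-04]), 'eef_pos': array([0.17188416, 0.60040237, 0.22183669]), 'tool_rot': array([ 1.38927677e-01,  9.90302236e-01, -7.60600008e-04, -5.70697508e-05]), 'wrist_force': array([-0.71707228, -0.29838793,  0.62370345]), 'torque': array([-0.02341925, -0.03101327,  0.04079093]), 'gripper_force': 0.0, 'finger_gap': 0.08770167130654115}
scene 491.0355957507283 310.345202668358 196.55571185595647 [[ 0.81517239 -0.57894855  0.01767929]
 [-0.35703895 -0.52628461 -0.77171737]
 [ 0.45608899  0.62277049 -0.63571986]] [-0.53839915  0.16370635  1.23682918]
side 390.09141508608394 318.8384820388938 201.02089595533923 [[ 0.81487892 -0.5791831   0.02278758]
 [-0.30371422 -0.46013375 -0.83428688]
 [ 0.4936902   0.67292188 -0.55085944]] [-0.5412147   0.13461009  1.01402388]
```

View pics/scene0.png

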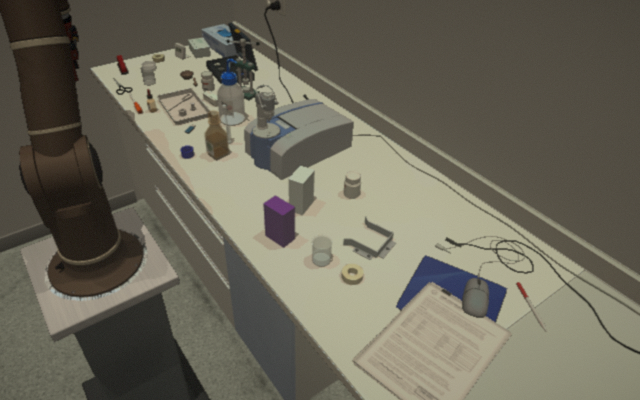

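View pics/side0.png

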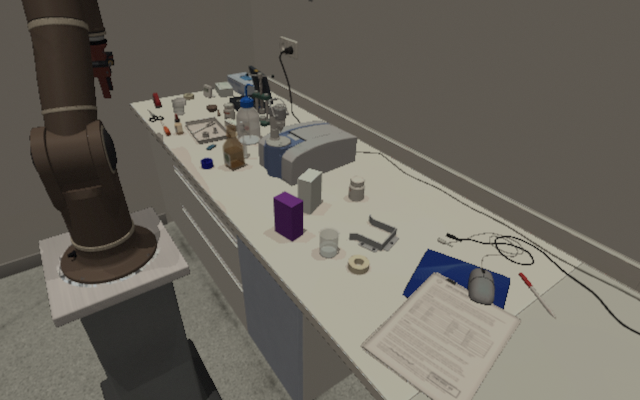

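The scene view shows the white carton at (302,190), the holder at (372,237), the jar at (352,185), the beaker at (322,250), the tape roll at (352,273) and the purple look-alike at (280,222). I'll build a top-down map from the depth.

```bash
cat > h.py <<'E'
import numpy as np,cv2
def world(c):
    z=c["range_z"].astype(float);v,u=np.mgrid[:400,:640]
    P=np.stack([(u-c["cx"])/c["fx"]*z,(v-c["cy"])/c["fy"]*z,z],-1)
    W=(P-c["t"])@c["R"]; W[z==0]=np.nan
    return W
def topmap(Ws,imgs,x0,x1,y0,y1,s=1000):
    # image: column = y decreasing to right, row = x decreasing downward
    H=np.full((int((x1-x0)*s),int((y1-y0)*s)),-1.);C=np.zeros(H.shape+(3,),np.uint8)
    for W,I in zip(Ws,imgs):
        w=W.reshape(-1,3);i=I.reshape(-1,3);k=np.isfinite(w[:,0]);w=w[k];i=i[k]
        r=((x1-w[:,0])*s).astype(int);q=((y1-w[:,1])*s).astype(int)
        k=(r>=0)&(r<H.shape[0])&(q>=0)&(q<H.shape[1])
        for a,b,z,cc in zip(r[k],q[k],w[k,2],i[k]):
            if z>H[a,b]: H[a,b]=z;C[a,b]=cc
    return H,C
E
python3 - <<'E'
from h import *
for n in("scene","side"):
    c=dict(np.load(n+"0.npz"));W=world(c)
    pts=dict(carton_top=(303,175),carton_face=(300,190),holder=(372,237),jar=(352,176),beaker=(322,240),tape=(352,266),purple=(280,205),bench=(420,240)) if n=="scene" else dict(carton_top=(311,177),jar=(357,181),purple=(288,201),tape=(358,259),bench=(420,250))
    for k,(u,v) in pts.items(): print(n,k,W[v,u].round(3))
c=dict(np.load("scene0.npz"));d=dict(np.load("side0.npz"))
H,C=topmap([world(c),world(d)],[c["img"],d["img"]],.3,.9,-.35,.25,500)
np.save("H.npy",H)
h=np.clip((H+.01)/.15*255,0,255).astype(np.uint8);h=cv2.applyColorMap(h,cv2.COLORMAP_JET);h[H<-.5]=0
h=cv2.resize(h,(600,600),interpolation=0)
for i in range(1,6):
    cv2.line(h,(0,100*i),(600,100*i),(255,255,255),1);cv2.line(h,(100*i,0),(100*i,600),(255,255,255),1)
cv2.imwrite("pics/top0.png",h)
E
```

```text
scene carton_top [ 0.55  -0.118  0.114]
scene carton_face [ 0.525 -0.139  0.087]
scene holder [ 0.63  -0.329  0.004]
scene jar [ 0.697 -0.153  0.071]
scene beaker [ 0.484 -0.298  0.049]
scene tape [ 0.51  -0.389  0.018]
scene purple [ 0.429 -0.189  0.115]
scene bench [ 0.733 -0.406 -0.001]
side carton_top [ 0.546 -0.123  0.114]
side jar [ 0.697 -0.156  0.069]
side purple [ 0.423 -0.194  0.114]
side tape [ 0.508 -0.391  0.015]
side bench [ 0.686 -0.442 -0.004]
```

View pics/top0.png

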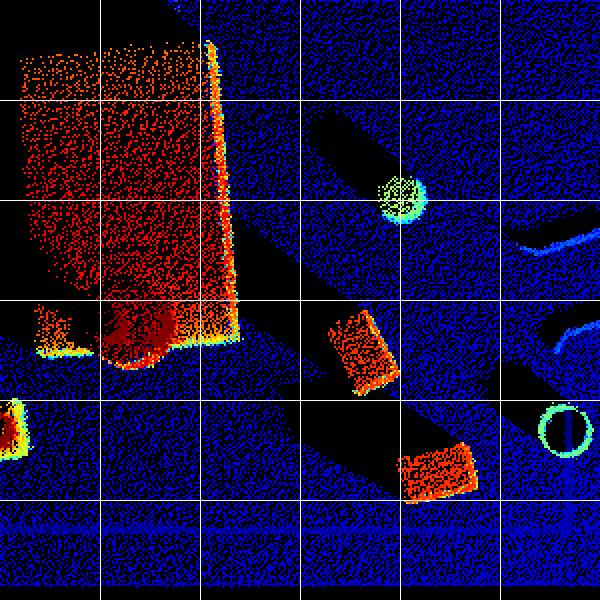

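The top-down map shows the carton centred near (0.548, -0.112). The jar is up-left of the pushing lane, and the purple box and beaker are to its lower right. Next I'll fit the carton and holder precisely.

```bash
python3 - <<'E'
from h import *
c=dict(np.load("scene0.npz"));d=dict(np.load("side0.npz"))
for n,k in(("scene",c),("side",d)):
    W=world(k);z=W[...,2];
    b=(abs(z)<.006)&(W[...,0]>.4)&(W[...,0]<.8)&(abs(W[...,1]+.25)<.3);print(n,"bench z",np.nanmedian(z[b]))
    m=(z>.107)&(z<.125)&(W[...,0]>.49)&(W[...,0]<.61)&(W[...,1]>-.17)&(W[...,1]<-.06)
    P=W[m][:,:2].astype(np.float32);r=cv2.minAreaRect(P);print(n,"carton",m.sum(),r,P.mean(0),cv2.boxPoints(r).round(4).tolist())
    m=(z>.019)&(z<.028)&(W[...,0]>.5)&(W[...,0]<.8)&(W[...,1]>-.42)&(W[...,1]<-.2)
    P=W[m];print("holdertop",len(P),P[:,:2].min(0),P[:,:2].max(0))
H,C=topmap([world(c),world(d)],[c["img"],d["img"]],.45,.75,-.43,-.13,800)
h=cv2.applyColorMap(np.clip((H+.005)/.05*255,0,255).astype(np.uint8),cv2.COLORMAP_JET);h[H<-.5]=0
C=cv2.dilate(C,np.ones((3,3)))
o=np.hstack([h,C[:,:,::-1]]);
o=cv2.resize(o,(800,400),interpolation=0)
for i in range(0,300,50):
    p=int(i*400/300);cv2.line(o,(0,p),(400,p),(255,255,255),1);cv2.line(o,(p,0),(p,400),(255,255,255),1)
cv2.imwrite("pics/top1.png",o)
E
```

```text
scene bench z 0.00024219181686225007
scene carton 310 ((0.5488014221191406, -0.11328762024641037), (0.0760343074798584, 0.04605378210544586), 29.229772567749023) [ 0.545453   -0.11622578] [[0.5044000148773193, -0.11180000007152557], [0.5268999934196472, -0.15189999341964722], [0.5932000279426575, -0.11479999870061874], [0.5706999897956848, -0.07460000365972519]]
holdertop 210 [ 0.50174474 -0.41987114] [ 0.67446195 -0.26718296]
side bench z -0.00018172459933632004
side carton 233 ((0.5472935438156128, -0.11285042762756348), (0.07490529119968414, 0.046256840229034424), 25.604543685913086) [ 0.5436811  -0.11641961] [[0.5034999847412109, -0.10819999873638153], [0.5235000252723694, -0.14990000426769257], [0.5910999774932861, -0.11749999970197678], [0.5710999965667725, -0.07580000162124634]]
holdertop 182 [ 0.5008681  -0.41829568] [ 0.67280047 -0.27107827]
```

View pics/top1.png

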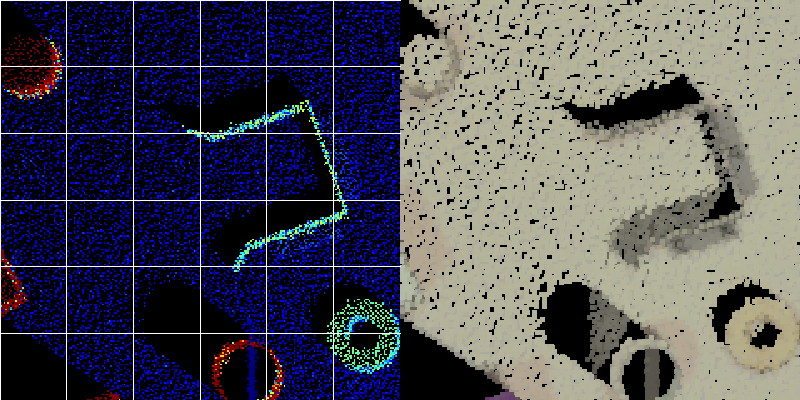

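Emit:
step_arm:
  increments:
    - {"tz": -1, "wz": 1}
    - {"tz": -1, "wz": 1}
    - {"tz": -1, "wz": 1}
    - {"tz": -1, "wz": 1}
    - {"tz": -1, "wz": 1}
    - {"tz": -1, "wz": 1}
    - {"tz": -1, "wz": 1}
    - {"tz": -1, "wz": 1}
    - {"tz": -1, "wz": 1}
    - {"tz": -1, "wz": 1}
    - {}
  hand: -0.2

```text
validation failed for argument at $.in...
```

```bash
cat >> h.py <<'E'
from scipy.spatial.transform import Rotation as Rot
def rel(s,target):
    R=Rot.from_quat(s["tool_rot"]);y=R.as_matrix()[:,1]
    print("pos",s["eef_pos"].round(4),"yawY deg",np.degrees(np.arctan2(y[1],y[0])).round(2),"tilt",R.as_matrix()[2].round(3),"F",s["wrist_force"].round(1),"gap",s["finger_gap"].round(4),"t",s["clock"])
    print("units to target (tool axes):",(R.inv().apply(np.array(target)-s["eef_pos"])/.02).round(2))
E
python3 - <<'E'
from h import *
from workcell import robot
c=dict(np.load("scene0.npz"));d=dict(np.load("side0.npz"))
for k in(c,d):
    W=world(k);W=W[np.isfinite(W[...,0])];P=W[(W[:,2]>.016)&(W[:,2]<.028)][:,:2]
    a,b,e=np.array([.647,-.2875]),np.array([.6728,-.3588]),np.array([.591,-.3888]);f=np.array([.564,-.3165])
    for n,(p,q) in dict(left=(a,b),back=(b,e),right=(e,f)).items():
        t=(q-p)/np.linalg.norm(q-p);nn=np.array([-t[1],t[0]])
        s=(P-p)@t;o=(P-p)@nn;m=(s>.008)&(s<np.linalg.norm(q-p)-.008)&(abs(o)<.006)
        l=cv2.fitLine(P[m].astype(np.float32),cv2.DIST_HUBER,0,.001,.001).ravel();print(n,m.sum(),l.round(4),np.degrees(np.arctan2(l[1],l[0])).round(2))
rel(robot.sense(),[.50,-.05,.40])
E
```

```text
left 58 [ 0.3295 -0.9441  0.6583 -0.3212] -70.76
back 44 [ 0.9495  0.3136  0.6334 -0.375 ] 18.28
right 61 [ 0.3292 -0.9442  0.5794 -0.3563] -70.78
left 56 [ 0.3167 -0.9485  0.6582 -0.325 ] -71.54
back 34 [ 0.9449  0.3273  0.6187 -0.379 ] 19.1
right 54 [ 0.3241 -0.946   0.5774 -0.3534] -71.09Traceback (most recent call last):
  File "<stdin>", line 11, in <module>
  File "h.py", line 20, in rel
    print("pos",s["eef_pos"].round(4),"yawY deg",np.degrees(np.arctan2(y[1],y[0])).round(2),"tilt",R.as_matrix()[2].round(3),"F",s["wrist_force"].round(1),"gap",s["finger_gap"].round(4),"t",s["clock"])
                                                                                                                                                                 ^^^^^^^^^^^^^^^^^^^^^
AttributeError: 'float' object has no attribute 'round'
```

Emit:
step_arm:
  increments:
    - {"tz": -1, "wz": 1}
    - {"tz": -1, "wz": 1}
    - {"tz": -1, "wz": 1}
    - {"tz": -1, "wz": 1}
    - {"tz": -1, "wz": 1}
    - {"tz": -1, "wz": 1}
    - {"tz": -1, "wz": 1}
    - {"tz": -1, "wz": 1}
    - {"tz": -1, "wz": 1}
    - {"tz": -1, "wz": 1}
    - {"tz": 0}
  hand: -0.2

```text
validation failed for argument at $.in...
```

```bash
sed -i 's/s\["finger_gap"\].round(4)/round(s["finger_gap"],4)/' h.py
python3 - <<'E'
from h import *
from workcell import robot
rel(robot.sense(),[.50,-.05,.40])
E
```

```text
pos [0.1719 0.6004 0.2219] yawY deg 74.03 tilt [-0.    -0.001 -1.   ] F [ 0.3 -1.  -0.6] gap 0.0878 t 0.1
units to target (tool axes): [-24.72 -26.77  -8.86]
```

Perhaps every row needs all six numbers.

Emit:
step_arm:
  increments:
    - {"tx": 0, "ty": 0, "tz": -1, "wx": 0, "wy": 0, "wz": 1}
    - {"tx": 0, "ty": 0, "tz": -1, "wx": 0, "wy": 0, "wz": 1}
    - {"tx": 0, "ty": 0, "tz": -1, "wx": 0, "wy": 0, "wz": 1}
    - {"tx": 0, "ty": 0, "tz": -1, "wx": 0, "wy": 0, "wz": 1}
    - {"tx": 0, "ty": 0, "tz": -1, "wx": 0, "wy": 0, "wz": 1}
    - {"tx": 0, "ty": 0, "tz": -1, "wx": 0, "wy": 0, "wz": 1}
    - {"tx": 0, "ty": 0, "tz": -1, "wx": 0, "wy": 0, "wz": 1}
    - {"tx": 0, "ty": 0, "tz": -1, "wx": 0, "wy": 0, "wz": 1}
    - {"tx": 0, "ty": 0, "tz": -1, "wx": 0, "wy": 0, "wz": 1}
    - {"tx": 0, "ty": 0, "tz": -1, "wx": 0, "wy": 0, "wz": 1}
  hand: -0.2

```text
clock: 1.35
eef_pos: [0.172, 0.6006, 0.4228]
tool_rot: [0.515, 0.857, -0.0, 0.0]
wrist_force: [-0.5, -0.3, 0.0]
finger_gap: 0.0351
gripper_force: 0.0
```

```bash
python3 - <<'E'
from h import *
from workcell import robot
rel(robot.sense(),[.50,-.05,.40])
E
```

```text
pos [0.172  0.6006 0.4228] yawY deg 28.04 tilt [-0.001 -0.001 -1.   ] F [-0.5 -0.3  0. ] gap 0.0351 t 1.35
units to target (tool axes): [-36.42  -0.81   1.17]
```

Emit:
step_arm:
  increments:
    - {"tx": -1, "ty": 0, "tz": 0, "wx": 0, "wy": 0, "wz": 0}
    - {"tx": -1, "ty": 0, "tz": 0, "wx": 0, "wy": 0, "wz": 0}
    - {"tx": -1, "ty": 0, "tz": 0, "wx": 0, "wy": 0, "wz": 0}
    - {"tx": -1, "ty": 0, "tz": 0, "wx": 0, "wy": 0, "wz": 0}
    - {"tx": -1, "ty": 0, "tz": 0, "wx": 0, "wy": 0, "wz": 0}
    - {"tx": -1, "ty": 0, "tz": 0, "wx": 0, "wy": 0, "wz": 0}
    - {"tx": -1, "ty": 0, "tz": 0, "wx": 0, "wy": 0, "wz": 0}
    - {"tx": -1, "ty": 0, "tz": 0, "wx": 0, "wy": 0, "wz": 0}
    - {"tx": -1, "ty": 0, "tz": 0, "wx": 0, "wy": 0, "wz": 0}
    - {"tx": -1, "ty": 0, "tz": 0, "wx": 0, "wy": 0, "wz": 0}
    - {"tx": -1, "ty": 0, "tz": 0, "wx": 0, "wy": 0, "wz": 0}
    - {"tx": -1, "ty": 0, "tz": 0, "wx": 0, "wy": 0, "wz": 0}
    - {"tx": -1, "ty": 0, "tz": 0, "wx": 0, "wy": 0, "wz": 0}
    - {"tx": -1, "ty": 0, "tz": 0, "wx": 0, "wy": 0, "wz": 0}
    - {"tx": -1, "ty": 0, "tz": 0, "wx": 0, "wy": 0, "wz": 0}
    - {"tx": -1, "ty": 0, "tz": 0, "wx": 0, "wy": 0, "wz": 0}
    - {"tx": -1, "ty": 0, "tz": 0, "wx": 0, "wy": 0, "wz": 0}
    - {"tx": -1, "ty": 0, "tz": 0, "wx": 0, "wy": 0, "wz": 0}

```text
clock: 3.6
eef_pos: [0.3427, 0.2824, 0.4226]
tool_rot: [0.514, 0.858, 0.0, 0.0]
wrist_force: [0.4, -0.0, -0.7]
finger_gap: 0.0351
gripper_force: 0.0
```

Emit:
step_arm:
  increments:
    - {"tx": -1, "ty": 0, "tz": 0, "wx": 0, "wy": 0, "wz": 0}
    - {"tx": -1, "ty": 0, "tz": 0, "wx": 0, "wy": 0, "wz": 0}
    - {"tx": -1, "ty": 0, "tz": 0, "wx": 0, "wy": 0, "wz": 0}
    - {"tx": -1, "ty": 0, "tz": 0, "wx": 0, "wy": 0, "wz": 0}
    - {"tx": -1, "ty": 0, "tz": 0, "wx": 0, "wy": 0, "wz": 0}
    - {"tx": -1, "ty": 0, "tz": 0, "wx": 0, "wy": 0, "wz": 0}
    - {"tx": -1, "ty": 0, "tz": 0, "wx": 0, "wy": 0, "wz": 0}
    - {"tx": -1, "ty": 0, "tz": 0, "wx": 0, "wy": 0, "wz": 0}
    - {"tx": -1, "ty": 0, "tz": 0, "wx": 0, "wy": 0, "wz": 0}
    - {"tx": -1, "ty": 0, "tz": 0, "wx": 0, "wy": 0, "wz": 0}
    - {"tx": -1, "ty": 0, "tz": 0, "wx": 0, "wy": 0, "wz": 0}
    - {"tx": -1, "ty": 0, "tz": 0, "wx": 0, "wy": 0, "wz": 0}
    - {"tx": -1, "ty": 0, "tz": 0, "wx": 0, "wy": 0, "wz": 0}
    - {"tx": -1, "ty": 0, "tz": 0, "wx": 0, "wy": 0, "wz": 0}
    - {"tx": -1, "ty": 0, "tz": 0, "wx": 0, "wy": 0, "wz": 0}
    - {"tx": -1, "ty": 0, "tz": 0, "wx": 0, "wy": 0, "wz": 0}
    - {"tx": -1, "ty": 0, "tz": 0, "wx": 0, "wy": 0, "wz": 0}
    - {"tx": -1, "ty": 0, "tz": 0, "wx": 0, "wy": 0, "wz": 0}

```text
clock: 5.85
eef_pos: [0.5123, -0.035, 0.4227]
tool_rot: [0.514, 0.858, 0.0, 0.0]
wrist_force: [-0.5, -0.1, -0.2]
finger_gap: 0.0354
gripper_force: 0.0
```

```bash
cat >> h.py <<'E'
def wristworld(c,s):
    z=c["range_z"].astype(float);v,u=np.mgrid[:400,:640]
    P=np.stack([(u-c["cx"])/c["fx"]*z,(v-c["cy"])/c["fy"]*z,z],-1)
    T=c["tool_from_camera"];P=P@T[:3,:3].T+T[:3,3]
    W=P@Rot.from_quat(s["tool_rot"]).as_matrix().T+s["eef_pos"];W[z==0]=np.nan
    return W
E
python3 - <<'E'
from h import *
from workcell import robot
s=robot.sense();c=robot.read_camera("wrist");W=wristworld(c,s)
rel(s,[.525,-.065,.20]);cv2.imwrite("pics/w1.png",c["img"][:,:,::-1])
z=W[...,2];m=(z>.105)&(z<.125)&(W[...,0]>.49)&(W[...,0]<.62)&(W[...,1]>-.18)&(W[...,1]<-.05)
n,l,st,_=cv2.connectedComponentsWithStats(m.astype(np.uint8));i=1+st[1:,4].argmax()
P=W[l==i][:,:2].astype(np.float32);print(len(P),cv2.minAreaRect(P),cv2.boxPoints(cv2.minAreaRect(P)))
E
```

```text
pos [ 0.5123 -0.035   0.4227] yawY deg 28.2 tilt [ 0.  0. -1.] F [-0.5 -0.1 -0.2] gap 0.0354 t 5.85
units to target (tool axes): [-1.62 -0.15 11.13]
1476 ((0.5472316145896912, -0.11055193096399307), (0.06988517940044403, 0.04600612819194794), 28.616918563842773) [[ 0.50554025 -0.10709468]
 [ 0.5275749  -0.14748077]
 [ 0.588923   -0.11400919]
 [ 0.56688833 -0.07362309]]
```

View pics/w1.png

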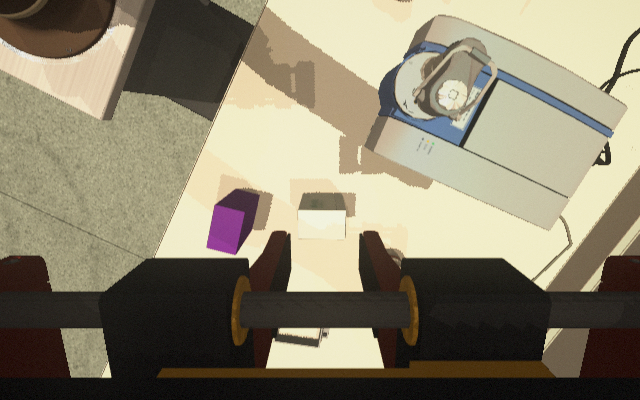

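The wrist view shows the carton's white top at (322,215) squarely ahead of the fingers, with purple to the left and the spectrometer behind. I'll descend behind the carton to z=0.095.

Emit:
step_arm:
  increments:
    - {"tx": -0.65, "ty": -0.12, "tz": 1, "wx": 0, "wy": 0, "wz": 0}
    - {"tx": -0.65, "ty": -0.12, "tz": 1, "wx": 0, "wy": 0, "wz": 0}
    - {"tx": 0, "ty": 0, "tz": 1, "wx": 0, "wy": 0, "wz": 0}
    - {"tx": 0, "ty": 0, "tz": 1, "wx": 0, "wy": 0, "wz": 0}
    - {"tx": 0, "ty": 0, "tz": 1, "wx": 0, "wy": 0, "wz": 0}
    - {"tx": 0, "ty": 0, "tz": 1, "wx": 0, "wy": 0, "wz": 0}
    - {"tx": 0, "ty": 0, "tz": 1, "wx": 0, "wy": 0, "wz": 0}
    - {"tx": 0, "ty": 0, "tz": 1, "wx": 0, "wy": 0, "wz": 0}
    - {"tx": 0, "ty": 0, "tz": 1, "wx": 0, "wy": 0, "wz": 0}
    - {"tx": 0, "ty": 0, "tz": 1, "wx": 0, "wy": 0, "wz": 0}
    - {"tx": 0, "ty": 0, "tz": 1, "wx": 0, "wy": 0, "wz": 0}
    - {"tx": 0, "ty": 0, "tz": 1, "wx": 0, "wy": 0, "wz": 0}
    - {"tx": 0, "ty": 0, "tz": 1, "wx": 0, "wy": 0, "wz": 0}
    - {"tx": 0, "ty": 0, "tz": 1, "wx": 0, "wy": 0, "wz": 0}
    - {"tx": 0, "ty": 0, "tz": 1, "wx": 0, "wy": 0, "wz": 0}
    - {"tx": 0, "ty": 0, "tz": 1, "wx": 0, "wy": 0, "wz": 0}
    - {"tx": 0, "ty": 0, "tz": 0.4, "wx": 0, "wy": 0, "wz": 0}

```text
clock: 8.02
eef_pos: [0.5195, -0.0588, 0.0938]
tool_rot: [0.513, 0.858, -0.0, -0.001]
wrist_force: [0.3, 0.6, 1.0]
finger_gap: 0.035
gripper_force: 0.0
```

```bash
python3 - <<'E'
from h import *
from workcell import robot
s=robot.sense();rel(s,[.5366,-.0907,.095])
c=robot.read_camera("scene");I=c["img"][130:290,220:420,::-1];cv2.imwrite("pics/s1.png",cv2.resize(I,(800,600)))
E
```

```text
pos [ 0.5195 -0.0588  0.0938] yawY deg 28.21 tilt [ 0.001 -0.001 -1.   ] F [0.3 0.6 1. ] gap 0.035 t 8.025
units to target (tool axes): [-1.81 -0.   -0.06]
```

View pics/s1.png

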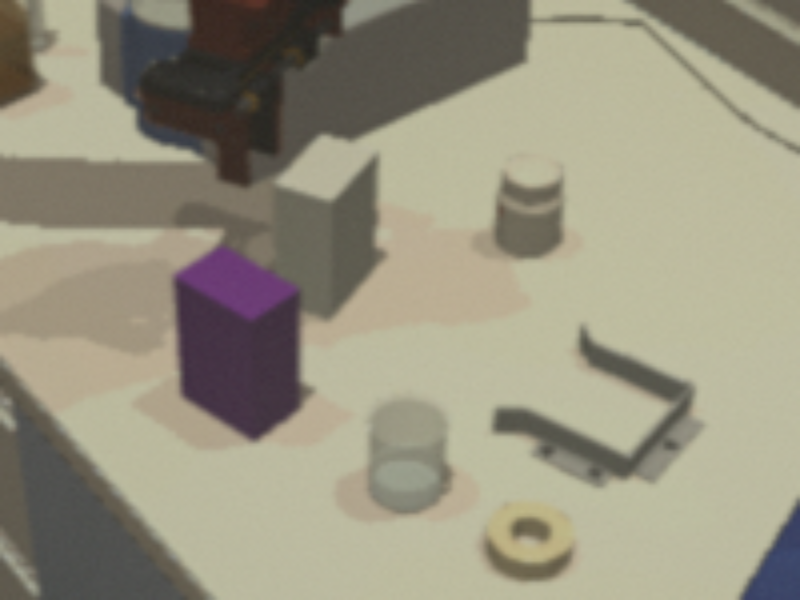

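The crop shows the fingers at (235,165), just behind the carton's top at (330,165), with the holder lane clear. Now the tipping push.

Emit:
step_arm:
  increments:
    - {"tx": -0.5, "ty": 0, "tz": 0, "wx": 0, "wy": 0, "wz": 0}
    - {"tx": -0.5, "ty": 0, "tz": 0, "wx": 0, "wy": 0, "wz": 0}
    - {"tx": -0.3, "ty": 0, "tz": 0, "wx": 0, "wy": 0, "wz": 0}
    - {"tx": -0.3, "ty": 0, "tz": 0, "wx": 0, "wy": 0, "wz": 0}
    - {"tx": -0.3, "ty": 0, "tz": 0, "wx": 0, "wy": 0, "wz": 0}
    - {"tx": -0.3, "ty": 0, "tz": 0, "wx": 0, "wy": 0, "wz": 0}
    - {"tx": -0.3, "ty": 0, "tz": 0, "wx": 0, "wy": 0, "wz": 0}
    - {"tx": -0.3, "ty": 0, "tz": 0, "wx": 0, "wy": 0, "wz": 0}
    - {"tx": -0.3, "ty": 0, "tz": 0, "wx": 0, "wy": 0, "wz": 0}

```text
clock: 9.2
eef_pos: [0.5497, -0.1139, 0.0946]
tool_rot: [0.514, 0.858, -0.0, 0.0]
wrist_force: [0.4, 0.2, -0.2]
finger_gap: 0.0351
gripper_force: 0.0
```

```bash
cat > look.py <<'E'
from h import *
from workcell import robot
s=robot.sense();rel(s,s["eef_pos"]);c=robot.read_camera("scene");W=world(c);z=W[...,2]
# carton: points above bench in the lane, at light colour
L=(W[...,0]>.5)&(W[...,0]<.69)&(W[...,1]>-.37)&(W[...,1]<-.04)
print("zmax carton lane",np.nanpercentile(z[L&(z<.125)],99.8))
d=np.array([.325,-.9457]);yv=np.array([.9457,.325])
m=L&(z>.040)&(z<.049)
n,l,st,_=cv2.connectedComponentsWithStats(m.astype(np.uint8),connectivity=8);i=1+st[1:,4].argmax()
P=W[l==i][:,:2].astype(np.float32);r=cv2.minAreaRect(P);B=cv2.boxPoints(r)
print(len(P),r)
e=[B[1]-B[0],B[2]-B[1]];e=max(e,key=np.linalg.norm);e=e*np.sign(e@d)
ctr=np.array(r[0]);print("yaw rel holder deg (+=ccw)",np.degrees(np.arctan2(e[1],e[0])-np.arctan2(d[1],d[0])),"to home along",.501-ctr@d,"lateral(+left)",ctr@yv-.4743,"ctr",ctr)
for nm,(x,y,h0,h1) in dict(jar=(.697,-.155,.06,.08),beaker=(.475,-.315,.03,.07),tape=(.5,-.4,.01,.022),purple=(.425,-.19,.105,.125)).items():
    k=(z>h0)&(z<h1)&(np.hypot(W[...,0]-x,W[...,1]-y)<.06);print(nm,W[k][:,:2].mean(0).round(4),end=" ")
E
python3 look.py
```

```text
pos [ 0.5497 -0.1139  0.0946] yawY deg 28.19 tilt [-0. -0. -1.] F [ 0.4  0.2 -0.2] gap 0.0351 t 9.2
units to target (tool axes): [0. 0. 0.]
zmax carton lane 0.1237562809238667
38 ((0.5241915583610535, -0.14172406494617462), (0.005912957713007927, 0.047510936856269836), 32.00568771362305)
yaw rel holder deg (+=ccw) 13.039822469282154 to home along 0.19660929531306026 lateral(+left) -0.02463236436545846 ctr [ 0.52419156 -0.14172406]
jar [ 0.7002 -0.1536] beaker [ 0.4697 -0.3157] tape [ 0.4974 -0.4057] purple [ 0.4247 -0.1915]
```

Emit:
step_arm:
  increments:
    - {"tx": -0.3, "ty": 0, "tz": 0, "wx": 0, "wy": 0, "wz": 0}
    - {"tx": -0.3, "ty": 0, "tz": 0, "wx": 0, "wy": 0, "wz": 0}
    - {"tx": 0, "ty": 0, "tz": 0, "wx": 0, "wy": 0, "wz": 0}

```text
clock: 9.62
eef_pos: [0.5553, -0.1248, 0.0947]
tool_rot: [0.514, 0.858, -0.0, 0.0]
wrist_force: [0.3, -0.5, -0.2]
finger_gap: 0.0347
gripper_force: 0.0
```

```bash
python3 look.py; python3 - <<'E'
from h import *
from workcell import robot
c=robot.read_camera("scene");I=c["img"][130:290,220:420,::-1];cv2.imwrite("pics/s2.png",cv2.resize(I,(800,600)))
E
```

```text
pos [ 0.5553 -0.1248  0.0947] yawY deg 28.15 tilt [-0. -0. -1.] F [ 0.3 -0.5 -0.2] gap 0.0347 t 9.625
units to target (tool axes): [0. 0. 0.]
zmax carton lane 0.12097684914940632
707 ((0.5849201679229736, -0.18715837597846985), (0.07504738867282867, 0.11717566102743149), 26.92423439025879)
yaw rel holder deg (+=ccw) 7.958384604315197 to home along 0.13390526926219465 lateral(+left) 0.018032530611753472 ctr [ 0.58492017 -0.18715838]
jar [ 0.7007 -0.1534] beaker [ 0.4695 -0.3157] tape [ 0.4975 -0.4056] purple [ 0.4247 -0.1918]
```

View pics/s2.png

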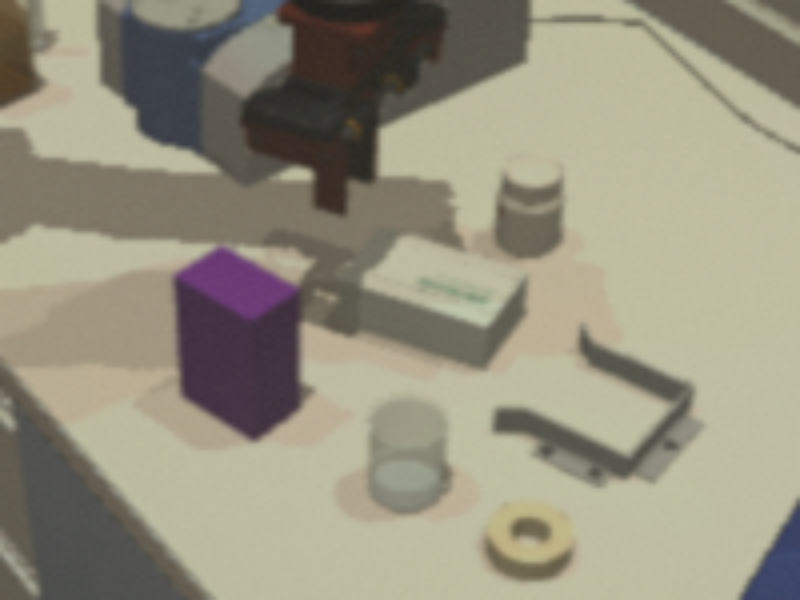

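The crop shows the carton lying at (440,300), short of the holder. It's about 18 mm left of the lane and 8° off. I'll nudge its left side, a little ahead of centre, with the shut fingers to align it.

Emit:
step_arm:
  increments:
    - {"tx": -0.92, "ty": 0.57, "tz": 0, "wx": 0, "wy": 0, "wz": 0}
    - {"tx": -0.92, "ty": 0.57, "tz": 0, "wx": 0, "wy": 0, "wz": 0}
    - {"tx": -0.92, "ty": 0.57, "tz": 0, "wx": 0, "wy": 0, "wz": 0}
    - {"tx": -0.92, "ty": 0.57, "tz": 0, "wx": 0, "wy": 0, "wz": 0}
    - {"tx": -0.92, "ty": 0.57, "tz": 0, "wx": 0, "wy": 0, "wz": 0}
    - {"tx": 0, "ty": 0, "tz": 0.9, "wx": 0, "wy": 0, "wz": 0}
    - {"tx": 0, "ty": 0, "tz": 0.9, "wx": 0, "wy": 0, "wz": 0}
    - {"tx": 0, "ty": 0, "tz": 0.9, "wx": 0, "wy": 0, "wz": 0}
    - {"tx": 0, "ty": 0, "tz": 0.9, "wx": 0, "wy": 0, "wz": 0}
    - {"tx": 0, "ty": 0, "tz": 0, "wx": 0, "wy": 0, "wz": 0}
  hand: -1

```text
clock: 10.98
eef_pos: [0.6475, -0.1777, 0.0206]
tool_rot: [0.514, 0.858, -0.0, -0.001]
wrist_force: [0.2, -0.4, -0.5]
finger_gap: 0.0007
gripper_force: 0.0
```

Emit:
step_arm:
  increments:
    - {"tx": 0, "ty": -0.2, "tz": 0, "wx": 0, "wy": 0, "wz": 0}
    - {"tx": 0, "ty": -0.2, "tz": 0, "wx": 0, "wy": 0, "wz": 0}
    - {"tx": 0, "ty": -0.2, "tz": 0, "wx": 0, "wy": 0, "wz": 0}
    - {"tx": 0, "ty": -0.2, "tz": 0, "wx": 0, "wy": 0, "wz": 0}
    - {"tx": 0, "ty": -0.2, "tz": 0, "wx": 0, "wy": 0, "wz": 0}
    - {"tx": 0, "ty": 0, "tz": 0, "wx": 0, "wy": 0, "wz": 0}

```text
clock: 11.72
eef_pos: [0.631, -0.188, 0.0228]
tool_rot: [0.514, 0.858, 0.0, -0.0]
wrist_force: [-0.3, -0.1, 0.0]
finger_gap: 0.0007
gripper_force: 0.0
```

```bash
python3 look.py
```

```text
pos [ 0.631  -0.188   0.0228] yawY deg 28.17 tilt [ 0.  0. -1.] F [-0.3 -0.1  0. ] gap 0.0007 t 11.725
units to target (tool axes): [0. 0. 0.]
zmax carton lane 0.12382448451089297
688 ((0.5854994654655457, -0.18693029880523682), (0.08999261260032654, 0.11595369130373001), 27.723421096801758)
yaw rel holder deg (+=ccw) 8.757570567151141 to home along 0.13393269014358522 lateral(+left) 0.018654497379064605 ctr [ 0.58549947 -0.1869303 ]
jar [ 0.7099 -0.1652] beaker [ 0.4695 -0.316 ] tape [ 0.4976 -0.4057] purple [ 0.4246 -0.1912]
```

Emit:
step_arm:
  increments:
    - {"tx": 0, "ty": -0.2, "tz": 0, "wx": 0, "wy": 0, "wz": 0}
    - {"tx": 0, "ty": -0.2, "tz": 0, "wx": 0, "wy": 0, "wz": 0}
    - {"tx": 0, "ty": -0.2, "tz": 0, "wx": 0, "wy": 0, "wz": 0}
    - {"tx": 0, "ty": -0.2, "tz": 0, "wx": 0, "wy": 0, "wz": 0}
    - {"tx": 0, "ty": 0, "tz": 0, "wx": 0, "wy": 0, "wz": 0}

```text
clock: 12.4
eef_pos: [0.6165, -0.1956, 0.0226]
tool_rot: [0.514, 0.858, -0.0, -0.0]
wrist_force: [-0.1, 0.3, -0.4]
finger_gap: 0.0005
gripper_force: 0.0
```

```bash
cat >> look.py <<'E'
k=(z>.05)&(z<.09)&(np.hypot(W[...,0]-.7,W[...,1]+.154)<.06)
H,C=topmap([W],[c["img"]],.6,.8,-.25,-.05,300)
print()
if "pic" in __import__("sys").argv:
    cv2.imwrite("pics/"+__import__("sys").argv[2],cv2.resize(c["img"][130:290,220:420,::-1],(800,600)))
E
python3 look.py pic s3.png
```

```text
pos [ 0.6165 -0.1956  0.0226] yawY deg 28.15 tilt [ 0. -0. -1.] F [-0.1  0.3 -0.4] gap 0.0005 t 12.4
units to target (tool axes): [0. 0. 0.]
zmax carton lane 0.12410097299820771
698 ((0.5723060965538025, -0.19221606850624084), (0.09208463877439499, 0.1159897968173027), 23.687156677246094)
yaw rel holder deg (+=ccw) 4.721334968448705 to home along 0.13322178263366224 lateral(+left) 0.004459653246402795 ctr [ 0.5723061  -0.19221607]
jar [ 0.7085 -0.1611] beaker [ 0.4695 -0.3157] tape [ 0.497  -0.4058] purple [ 0.4247 -0.1913]
```

View pics/s3.png

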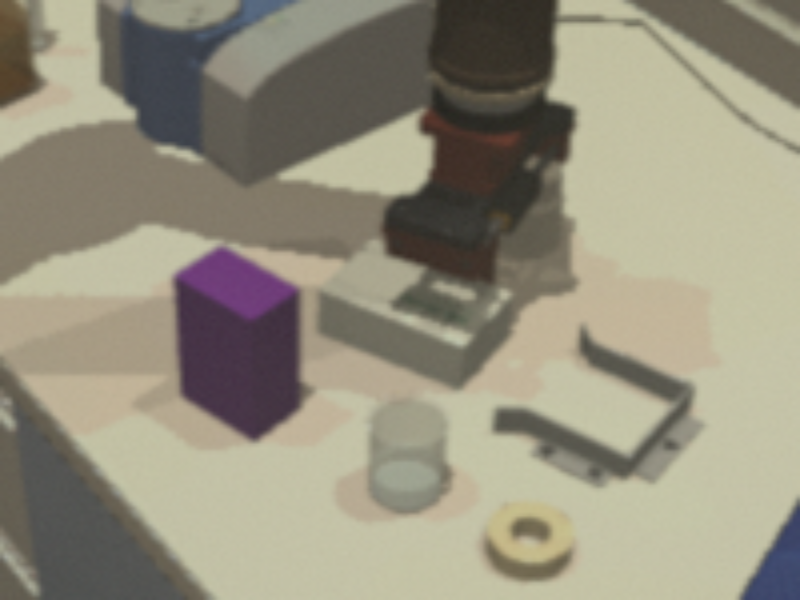

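The jar is standing where it was, partly hidden by the gripper. The carton is nearly aligned at (420,325). I'll back off, lift and go behind its near end.

Emit:
step_arm:
  increments:
    - {"tx": 0, "ty": 0.4, "tz": 0, "wx": 0, "wy": 0, "wz": 0}
    - {"tx": 0, "ty": 0, "tz": -1, "wx": 0, "wy": 0, "wz": 0}
    - {"tx": 0, "ty": 0, "tz": -1, "wx": 0, "wy": 0, "wz": 0}
    - {"tx": 0, "ty": 0, "tz": -1, "wx": 0, "wy": 0, "wz": 0}
    - {"tx": 0, "ty": 0, "tz": -1, "wx": 0, "wy": 0, "wz": 0}
    - {"tx": 0.9, "ty": -0.4, "tz": 0, "wx": 0, "wy": 0, "wz": 0}
    - {"tx": 0.9, "ty": -0.4, "tz": 0, "wx": 0, "wy": 0, "wz": 0}
    - {"tx": 0.9, "ty": -0.4, "tz": 0, "wx": 0, "wy": 0, "wz": 0}
    - {"tx": 0.9, "ty": -0.4, "tz": 0, "wx": 0, "wy": 0, "wz": 0}
    - {"tx": 0.9, "ty": -0.4, "tz": 0, "wx": 0, "wy": 0, "wz": 0}
    - {"tx": 0.9, "ty": -0.4, "tz": 0, "wx": 0, "wy": 0, "wz": 0}
    - {"tx": 0, "ty": 0, "tz": 0, "wx": 0, "wy": 0, "wz": 1}
    - {"tx": 0, "ty": 0, "tz": 0, "wx": 0, "wy": 0, "wz": 1}
    - {"tx": 0, "ty": 0, "tz": 0, "wx": 0, "wy": 0, "wz": 0}
  hand: -1

```text
clock: 14.2
eef_pos: [0.5311, -0.119, 0.1034]
tool_rot: [0.58, 0.814, 0.0, 0.0]
wrist_force: [0.1, -0.1, 0.3]
finger_gap: 0.0007
gripper_force: 0.0
```

```bash
python3 look.py
```

```text
pos [ 0.5311 -0.119   0.1034] yawY deg 19.06 tilt [-0.     0.001 -1.   ] F [ 0.1 -0.1  0.3] gap 0.0007 t 14.2
units to target (tool axes): [0. 0. 0.]
zmax carton lane 0.12064050917101532
731 ((0.5654459595680237, -0.19425314664840698), (0.07681044191122055, 0.11858335882425308), 22.452489852905273)
yaw rel holder deg (+=ccw) 3.4866599654402948 to home along 0.13352486235499383 lateral(+left) -0.002690028697252267 ctr [ 0.56544596 -0.19425315]
jar [ 0.7006 -0.1531] beaker [ 0.4696 -0.3157] tape [ 0.4978 -0.4057] purple [ 0.4249 -0.1919]
```

Emit:
step_arm:
  increments:
    - {"tx": 0.16, "ty": 0.22, "tz": 0, "wx": 0, "wy": 0, "wz": 0}
    - {"tx": 0, "ty": 0, "tz": 1, "wx": 0, "wy": 0, "wz": 0}
    - {"tx": 0, "ty": 0, "tz": 1, "wx": 0, "wy": 0, "wz": 0}
    - {"tx": 0, "ty": 0, "tz": 1, "wx": 0, "wy": 0, "wz": 0}
    - {"tx": 0, "ty": 0, "tz": 1, "wx": 0, "wy": 0, "wz": 0}
    - {"tx": 0, "ty": 0, "tz": 0, "wx": 0, "wy": 0, "wz": 0}
    - {"tx": -0.3, "ty": 0, "tz": 0, "wx": 0, "wy": 0, "wz": 0}
    - {"tx": -0.3, "ty": 0, "tz": 0, "wx": 0, "wy": 0, "wz": 0}
    - {"tx": -0.3, "ty": 0, "tz": 0, "wx": 0, "wy": 0, "wz": 0}
    - {"tx": -0.3, "ty": 0.02, "tz": 0, "wx": 0, "wy": 0, "wz": 0}
    - {"tx": -0.3, "ty": 0.02, "tz": 0, "wx": 0, "wy": 0, "wz": 0}
    - {"tx": -0.3, "ty": 0.02, "tz": 0, "wx": 0, "wy": 0, "wz": 0}
    - {"tx": -0.3, "ty": 0.02, "tz": 0, "wx": 0, "wy": 0, "wz": 0}
    - {"tx": -0.3, "ty": 0.02, "tz": 0, "wx": 0, "wy": 0, "wz": 0}
    - {"tx": 0, "ty": 0, "tz": 0, "wx": 0, "wy": 0, "wz": 0}
  hand: -0.2

```text
clock: 16.12
eef_pos: [0.5517, -0.1602, 0.0226]
tool_rot: [0.581, 0.814, -0.0, 0.0]
wrist_force: [-0.7, 0.8, -0.3]
finger_gap: 0.0352
gripper_force: 0.0
```

```bash
python3 look.py
```

```text
pos [ 0.5517 -0.1602  0.0226] yawY deg 18.98 tilt [-0.001  0.    -1.   ] F [-0.7  0.8 -0.3] gap 0.0352 t 16.125
units to target (tool axes): [0. 0. 0.]
zmax carton lane 0.12399845198687849
792 ((0.5716826915740967, -0.21584104001522064), (0.077755868434906, 0.13800640404224396), 19.952638626098633)
yaw rel holder deg (+=ccw) 0.986800883031882 to home along 0.11108225369602442 lateral(+left) -0.0038080165833234703 ctr [ 0.57168269 -0.21584104]
jar [ 0.7005 -0.1534] beaker [ 0.4695 -0.3154] tape [ 0.4968 -0.4058] purple [ 0.4327 -0.1897]
```

Emit:
step_arm:
  increments:
    - {"tx": -0.3, "ty": 0.03, "tz": 0, "wx": 0, "wy": 0, "wz": 0}
    - {"tx": -0.3, "ty": 0.03, "tz": 0, "wx": 0, "wy": 0, "wz": 0}
    - {"tx": -0.3, "ty": 0.03, "tz": 0, "wx": 0, "wy": 0, "wz": 0}
    - {"tx": -0.3, "ty": 0.03, "tz": 0, "wx": 0, "wy": 0, "wz": 0}
    - {"tx": -0.3, "ty": 0.03, "tz": 0, "wx": 0, "wy": 0, "wz": 0}
    - {"tx": -0.3, "ty": 0.03, "tz": 0, "wx": 0, "wy": 0, "wz": 0}
    - {"tx": -0.3, "ty": 0, "tz": 0, "wx": 0, "wy": 0, "wz": 0}
    - {"tx": -0.3, "ty": 0, "tz": 0, "wx": 0, "wy": 0, "wz": 0}
    - {"tx": 0, "ty": 0, "tz": 0, "wx": 0, "wy": 0, "wz": 0}

```text
clock: 17.3
eef_pos: [0.5707, -0.2043, 0.0227]
tool_rot: [0.581, 0.814, -0.0, 0.0]
wrist_force: [0.0, -0.8, -0.0]
finger_gap: 0.0351
gripper_force: 0.0
```

```bash
python3 look.py pic s4.png
```

```text
pos [ 0.5707 -0.2043  0.0227] yawY deg 18.98 tilt [-0.001  0.    -1.   ] F [ 0.  -0.8 -0. ] gap 0.0351 t 17.3
units to target (tool axes): [0. 0. 0.]
zmax carton lane 0.12435126120054801
819 ((0.5907222032546997, -0.2602881193161011), (0.07634564489126205, 0.1382380574941635), 18.408960342407227)
yaw rel holder deg (+=ccw) -0.5568569680920957 to home along 0.06286080950498579 lateral(+left) -0.0002476511597633846 ctr [ 0.5907222  -0.26028812]
jar [ 0.7087 -0.1635] beaker [ 0.4698 -0.3156] tape [ 0.4978 -0.406 ] purple [ 0.4246 -0.1912]
```

View pics/s4.png

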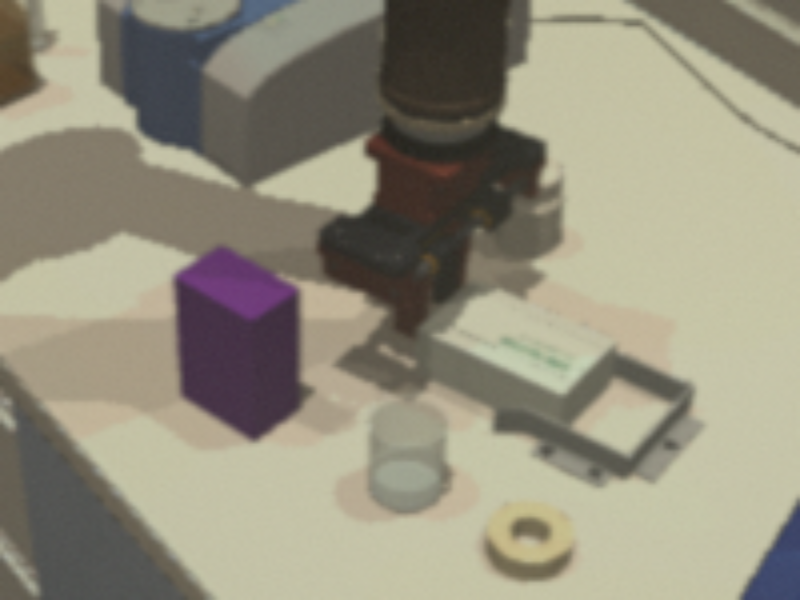

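The carton is square and entering the mouth at (560,385), with the purple box, beaker and jar in place. Pushing on.

Emit:
step_arm:
  increments:
    - {"tx": -0.3, "ty": 0, "tz": 0, "wx": 0, "wy": 0, "wz": 0}
    - {"tx": -0.3, "ty": 0, "tz": 0, "wx": 0, "wy": 0, "wz": 0}
    - {"tx": -0.3, "ty": 0, "tz": 0, "wx": 0, "wy": 0, "wz": 0}
    - {"tx": -0.3, "ty": 0, "tz": 0, "wx": 0, "wy": 0, "wz": 0}
    - {"tx": -0.3, "ty": 0, "tz": 0, "wx": 0, "wy": 0, "wz": 0}
    - {"tx": -0.3, "ty": 0, "tz": 0, "wx": 0, "wy": 0, "wz": 0}
    - {"tx": -0.3, "ty": 0, "tz": 0, "wx": 0, "wy": 0, "wz": 0}
    - {"tx": -0.2, "ty": 0, "tz": 0, "wx": 0, "wy": 0, "wz": 0}
    - {"tx": 0, "ty": 0, "tz": 0, "wx": 0, "wy": 0, "wz": 0}

```text
clock: 18.48
eef_pos: [0.5856, -0.2475, 0.0227]
tool_rot: [0.581, 0.814, -0.0, 0.0]
wrist_force: [0.2, -0.9, 0.6]
finger_gap: 0.0351
gripper_force: 0.0
```

Emit:
step_arm:
  increments:
    - {"tx": -0.1, "ty": 0, "tz": 0, "wx": 0, "wy": 0, "wz": 0}
    - {"tx": -0.1, "ty": 0, "tz": 0, "wx": 0, "wy": 0, "wz": 0}
    - {"tx": 0, "ty": 0, "tz": 0, "wx": 0, "wy": 0, "wz": 0}

```text
clock: 18.85
eef_pos: [0.5869, -0.251, 0.0226]
tool_rot: [0.581, 0.814, -0.0, 0.0]
wrist_force: [-0.5, 0.0, -0.4]
finger_gap: 0.035
gripper_force: 0.0
```

```bash
python3 look.py
```

```text
pos [ 0.5869 -0.251   0.0226] yawY deg 19.02 tilt [-0.  0. -1.] F [-0.5  0.  -0.4] gap 0.035 t 18.85
units to target (tool axes): [0. 0. 0.]
zmax carton lane 0.12428350206316398
825 ((0.6056064367294312, -0.3067578971385956), (0.07564812153577805, 0.13609817624092102), 18.343156814575195)
yaw rel holder deg (+=ccw) -0.6227038226931139 to home along 0.014076964738965025 lateral(+left) -0.0012743093550205975 ctr [ 0.60560644 -0.3067579 ]
jar [nan nan] beaker [ 0.4698 -0.3156] tape [ 0.4975 -0.4054] purple [ 0.4247 -0.1915] look.py:15: RuntimeWarning: Mean of empty slice.
  k=(z>h0)&(z<h1)&(np.hypot(W[...,0]-x,W[...,1]-y)<.06);print(nm,W[k][:,:2].mean(0).round(4),end=" ")
  ret = um.true_divide(
```

Emit:
step_arm:
  increments:
    - {"tx": -0.1, "ty": 0, "tz": 0, "wx": 0, "wy": 0, "wz": 0}
    - {"tx": -0.1, "ty": 0, "tz": 0, "wx": 0, "wy": 0, "wz": 0}
    - {"tx": 0, "ty": 0, "tz": 0, "wx": 0, "wy": 0, "wz": 0}

```text
clock: 19.27
eef_pos: [0.5881, -0.2541, 0.0227]
tool_rot: [0.58, 0.814, 0.0, -0.0]
wrist_force: [-0.5, 2.7, 1.7]
finger_gap: 0.0352
gripper_force: 1.5
```

Emit:
step_arm:
  increments:
    - {"tx": -0.05, "ty": 0, "tz": 0, "wx": 0, "wy": 0, "wz": 0}
    - {"tx": 0, "ty": 0, "tz": 0, "wx": 0, "wy": 0, "wz": 0}

```text
clock: 19.52
eef_pos: [0.5881, -0.2541, 0.0226]
tool_rot: [0.58, 0.814, 0.001, -0.001]
wrist_force: [-2.7, 5.9, 4.5]
finger_gap: 0.0351
gripper_force: 3.2
```

Emit:
step_arm:
  increments:
    - {"tx": -0.05, "ty": 0, "tz": 0, "wx": 0, "wy": 0, "wz": 0}
    - {"tx": 0, "ty": 0, "tz": 0, "wx": 0, "wy": 0, "wz": 0}

```text
clock: 19.77
eef_pos: [0.5881, -0.2541, 0.0226]
tool_rot: [0.58, 0.814, 0.001, -0.002]
wrist_force: [-4.2, 8.0, 7.6]
finger_gap: 0.0349
gripper_force: 4.7
```

The force is rising and the tool has stopped, so it's against the back wall. Back off, lift and verify.

Emit:
step_arm:
  increments:
    - {"tx": 0.4, "ty": 0, "tz": 0, "wx": 0, "wy": 0, "wz": 0}
    - {"tx": 0.6, "ty": 0, "tz": 0, "wx": 0, "wy": 0, "wz": 0}
    - {"tx": 0.6, "ty": 0, "tz": 0, "wx": 0, "wy": 0, "wz": 0}
    - {"tx": 0, "ty": 0, "tz": -1, "wx": 0, "wy": 0, "wz": 0}
    - {"tx": 0, "ty": 0, "tz": -1, "wx": 0, "wy": 0, "wz": 0}
    - {"tx": 0, "ty": 0, "tz": -1, "wx": 0, "wy": 0, "wz": 0}
    - {"tx": 0, "ty": 0, "tz": -1, "wx": 0, "wy": 0, "wz": 0}
    - {"tx": 0, "ty": 0, "tz": -1, "wx": 0, "wy": 0, "wz": 0}
    - {"tx": 0, "ty": 0, "tz": -1, "wx": 0, "wy": 0, "wz": 0}
    - {"tx": 0, "ty": 0, "tz": -1, "wx": 0, "wy": 0, "wz": 0}
    - {"tx": 0, "ty": 0, "tz": -1, "wx": 0, "wy": 0, "wz": 0}
    - {"tx": 0, "ty": 0, "tz": -1, "wx": 0, "wy": 0, "wz": 0}
    - {"tx": 0, "ty": 0, "tz": -1, "wx": 0, "wy": 0, "wz": 0}
    - {"tx": 0, "ty": 0, "tz": 0, "wx": 0, "wy": 0, "wz": 0}

```text
clock: 21.52
eef_pos: [0.5791, -0.2266, 0.2244]
tool_rot: [0.581, 0.814, 0.001, 0.001]
wrist_force: [-0.2, 0.3, -0.6]
finger_gap: 0.0351
gripper_force: 0.0
```

```bash
python3 look.py pic s5.png
```

```text
pos [ 0.5791 -0.2266  0.2244] yawY deg 19.02 tilt [-0.001  0.002 -1.   ] F [-0.2  0.3 -0.6] gap 0.0351 t 21.525
units to target (tool axes): [0. 0. 0.]
zmax carton lane 0.06843955175844037
776 ((0.60957932472229, -0.3201313614845276), (0.07609729468822479, 0.11368604004383087), 18.534414291381836)
yaw rel holder deg (+=ccw) -0.4314380005565057 to home along 0.00013849090933804042 lateral(+left) -0.0018635250926017366 ctr [ 0.60957932 -0.32013136]
jar [ 0.7006 -0.1531] beaker [ 0.4694 -0.3159] tape [ 0.4973 -0.4056] purple [ 0.4247 -0.1914]
```

View pics/s5.png

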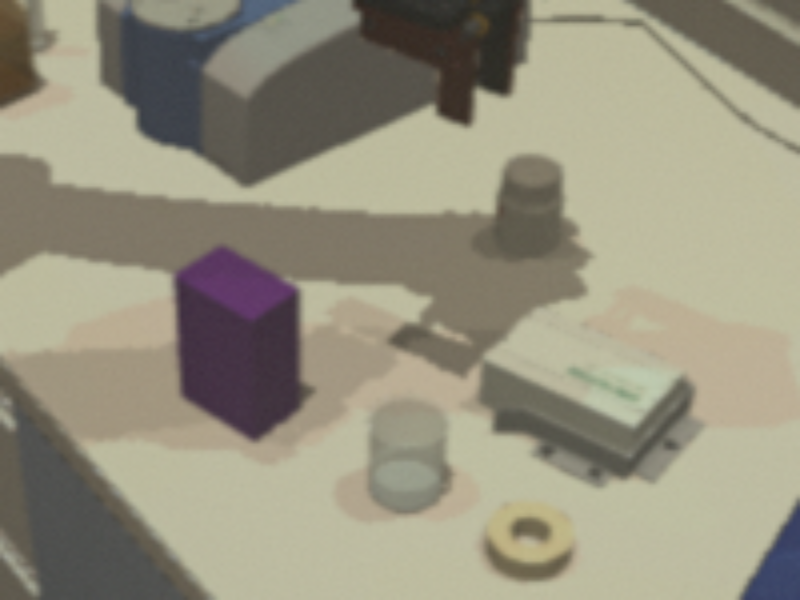

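The carton sits fully home at (585,380), within 1 mm and 0.5°. The bystanders haven't moved and the arm is clear, so I'm handing in.

```bash
python3 -c "
from workcell import robot
print(robot.finish_job())"
```

```text
the job is handed in; nothing more can be done
None
```

I tipped the carton towards the holder and slid it fully home against the back wall with pushes only. The jar, beaker and tape roll have not moved, and the job was handed in at about 22 s on the robot clock.

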